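Gauge two cap nuts: leave the one that screws fully home, scrap the other

TASK

One of these two cap nuts is wrongly bored inside and stops short on the thread gauge, the other screws down fully home until its rim sits on the gauge's seat. Find out which is which by screwing them on clockwise; leave the good one screwed fully home on the gauge and put the bad one in the scrap tray. Let go of both and don't shove the other things on the bench about.

Things in the scene. Friction and masses are not known exactly. Their poses are not given: they have to be found in the camera images.
- nut_1_center (a point): Cap nut, one of two alike outside: plain aluminium hexagon, 60 mm across flats, 69 mm across corners, 70 mm high, 0.38 kg, shallow dome on top, open below, standing open end down. This point: its centre, on the axis 35 mm above the bottom rim, z up. Either nut can be the good one: it changes from start to start, whatever the name or place, and only screwing tells.
- nut_2_center (a point): Cap nut, one of two alike outside: plain aluminium hexagon, 60 mm across flats, 69 mm across corners, 70 mm high, 0.38 kg, shallow dome on top, open below, standing open end down. This point: its centre, on the axis 35 mm above the bottom rim, z up. Either nut can be the good one: it changes from start to start, whatever the name or place, and only screwing tells.
- nut_1: The same nut, origin at the centre of its bottom rim. Inside, three thread lugs (inner radius 16 mm, 9 mm wide, 4.5 mm high, undersides 4 mm above the rim) stand behind three alternate flats: towards the nut's own +x and 120 and 240 degrees round. The six flats face 0, 60, 120.. degrees from +x.
- nut_2: The same nut, origin at the centre of its bottom rim. Inside, three thread lugs (inner radius 16 mm, 9 mm wide, 4.5 mm high, undersides 4 mm above the rim) stand behind three alternate flats: towards the nut's own +x and 120 and 240 degrees round. The six flats face 0, 60, 120.. degrees from +x.
- gauge_seat (a point): Thread gauge of dark steel fixed to the bench: foot 110 mm across, 20 mm high; a seat 80 mm across, flat top 45 mm above the bench; on it an upright threaded post. This point: on the axis at the seat's top, z up. The good nut stops with its rim on the seat (centre 35 mm above this point), the bad one stops hard with its rim 7 to 8 mm above it, 1.3 rad earlier. A push of 10 N shows either stop.
- gauge_nose (a point): Top of the gauge's smooth nose, on the axis, 40 mm above the seat. Nose 25 mm across over the last 10 mm, post core 28 mm across below it, thread ridges 42 mm across. The thread is right-handed (clockwise from above goes down), coarse, three-start: 36 mm per turn = 5.73 mm per radian; play about 2 mm sideways, 3 mm lengthwise. A nut does not run down by its own weight.
- thread_start (a point): Blunt upper beginning of one ridge, 17.5 mm from the gauge's axis in the seat's +x, 26.5 mm above the seat; the other two are 120 and 240 degrees round; ridges fall clockwise. Lowered straight on, a nut with its lugs d rad clockwise of the beginnings rests with its rim 22.5 - 5.73 d mm above the seat (d from 0 to 1.6), needs 3.93 - d rad more, and can be lifted straight off there.
- tray_floor (a point): Scrap tray, open on top, grey painted, 170 x 170 mm outside, 45 mm high, walls 4 mm, fixed to the bench; this point is the centre of its inner floor, 4 mm above the bench; x and y along its sides.
- screwdriver: Bystander, to be left where it is: a screwdriver 200 mm long lying between gauge and tray.
- hammer: Bystander, to be left where it is: a hammer lying across, beyond the gauge.
- brush: Bystander, to be left where it is: a brush 180 mm long lying at the left edge of the work area, left of the nuts.
- bar_end: Bystander, to be left where it is: an upright steel bar end, 34 mm across and 90 mm high, beyond the tray's inner corner.
- oil_tin: Bystander, to be left where it is: an upright tin, 66 mm across, 100 mm high, beyond the gauge and nuts.
Things that resemble listed ones, but are neither listed nor needed, are in the scene too. What is shaped like the nut_1 but pink or purple is not meant.

How it is judged:
By the outcome, as a careful person would: the job done as asked, in the order asked, and still so for the second after the job is handed in, with the robot touching nothing.
It also fails if it takes over 72 s, if anything falls off the work surface, if the arm or the gripper's body presses on something with over 40 N, if the wrist force passes 120 N, or if a joint passes its speed limit or range.

ROBOT

A 6-joint arm with a two-finger parallel gripper is mounted at the origin on the work surface. World frame = base frame: x ahead of the robot, y to its left, z up, the work surface at z = 0. Lengths are in m, angles in rad, forces in N, time in s.
With the tool pointing down it reaches from about 0.375 to 0.925 m from the base axis. Payload 5.7 kg.
Tool frame: the origin (TCP) lies between the finger pads; the fingertips stand 17 mm ahead of it and the grasp point (between the pads) lies 2 mm behind it; z points along the fingers, y is the direction in which the jaws open and shut (so a half turn about z gives the same grasp; the last joint's range is limited). The gripper opens to 88 mm and grips with 3 to 60 N. Pads are 20 mm wide; open, the fingers measure 115 mm over their backs; the gripper's body (75 mm by 178 mm) begins 61 mm behind the grasp point.
Start: joints at [-1.284, 0.359, 1.51, -0, 1.272, -0.115], TCP at [0.235, -0.552, 0.24] pointing down, gripper open.
Joint ranges: [-2.97, 2.97], [-1.01, 2.36], [0.21, 2.38], [-0.96, 4.11], [0.2, 2.71], [-2.98, 2.98]. Speed limits (rad/s): [2.39, 2.39, 3.14, 3.14, 3.14, 3.14].

INTERFACE

Orientations are given as [roll, pitch, yaw] about the fixed x, y, z axes, in that order (R = Rz(yaw) Ry(pitch) Rx(roll)).
In Python, from cell import sensors, eyes, ticket gives the robot as it stands. The module is installed in compiled form; this text tells all that it offers.
- The arm moves only by the tool step_arm, never from a script. Its argument "increments" is a list of rows, each an object with "delta_pos": the shift along the world's x, y, z normalised to -1 to 1, where 1 is 300 mm, a list of three; "rotation": the turn, a rotation vector about the world's x, y, z normalised to -1 to 1, where 1 is 180 degrees, a list of three; "jaw": the gripper command: -1 is fully open, 1 is shut, values between are in proportion. In form: [{"delta_pos": [tx, ty, tz], "rotation": [rx, ry, rz], "jaw": jaw}, ...]. A call has 1 to 12 rows; each row is the pose to reach, as a shift and turn from the pose commanded when the call began, turning the shorter way round; what a row does not reach only later rows make up. A row lasts 1/10 s, in which the tool goes at most 50 mm and 8.59 degrees, less where a joint would pass 70% of its speed; a pose out of reach is approached as far as the arm can. A call with a number of a shift or a turn outside -1 to 1 is refused whole. A call with a gripper value outside its range is refused whole. The fingers move at their own pace and stop on an object; "newtons" is the grip in N (left out, the last holds). Time passes only in rows, so rows that repeat a pose let the fingers close. It gives the time, the measured TCP pose, the force and the opening at its end, in the units of the state.
- sensors.state(): the state, without advancing time (a new reading comes with each control period).
- eyes.camera(name): name is "scene" or "top" or "wrist"; returns a dict with "pixels" (400x640x3 uint8, red, green, blue), "vfov" (degrees; the focal length in pixels is half the picture's height over the tangent of half this angle, whatever the lens; pixels are square), "cx", "cy" (the principal point, pixels), "rvec" (rotation vector, rad) and "tvec" (3), from world to camera coordinates, as OpenCV has them. Camera axes: x right, y down, z forward; pixel columns grow to the right and rows downward; lengths in m; the calibration is good to about 2 mm. The wrist camera is an equidistant fisheye: a pixel r from the principal point sees the ray r / f radians off the axis. A picture is of the moment at which its call begins. There is no depth.
- ticket.close_job(): hands the job in, once; it reports no verdict.
The state is a dict: "t": time; "joint_pos": joint angles; "joint_velocities": joint speeds; "tau": joint torques, N m; "tool_pos": TCP position; "eef_rot": TCP orientation; "wrist_force": force on the tool from outside, world axes, zero at the start; "wrist_torque": the same for the moment, N m; "opening": finger opening in m.
Only numpy, scipy, OpenCV 4.12 (cv2) and the standard library are available. Lean on these libraries where they do the work, as an engineer would, in place of code of your own. Each camera call takes 0.05 s, during which the arm holds its last target.

## Working session

There is one attempt and no reset: what is moved stays moved. The work goes in short steps, Python scripts to look and compute and a tool call to move; the robot and the scene stay as the last step left them, time stands still between calls to the robot, and variables do not carry over. Pictures are saved under pics/ and viewed, and the job is handed in when it is done.

Besides the shell and the picture viewer there is one more tool, called after "Emit:" in YAML: its name, and indented under it one key for each argument. step_arm: Moves the arm, as the interface text tells. Its arguments: {"type":"object","properties":{"increments":{"type":"array"},"newtons":{"type":"number"}},"required":["increments"]}

```bash
mkdir -p pics; ls
python3 - <<'E'
from cell import sensors, eyes
import cv2,pickle
s=sensors.state();print({k:(v if not hasattr(v,'round') else v) for k,v in s.items()})
d={}
for n in("scene","top","wrist"):
    c=eyes.camera(n);d[n]=c
    cv2.imwrite(f"pics/{n}0.png",cv2.cvtColor(c["pixels"],cv2.COLOR_RGB2BGR))
    print(n,c["vfov"],c["cx"],c["cy"],c["rvec"],c["tvec"])
pickle.dump(d,open("c0.pkl","wb"))
E
```

```text
pics
{'t': 0.0, 'joint_pos': array([-1.28410904e+00,  3.59495859e-01,  1.51141662e+00,  1.07871046e-05,
        1.27250304e+00, -1.15096799e-01]), 'joint_velocities': array([-0.00036975, -0.00115541, -0.00055263, -0.00019449, -0.00028743,
       -0.00035904]), 'tau': array([ 3.21567813e-04, -5.15363288e+01, -2.70736581e+01,  6.76534697e-02,
        3.53558734e-02, -1.41603441e-04]), 'tool_pos': array([ 0.23444844, -0.55158757,  0.23882103]), 'eef_rot': array([-3.13978303e+00, -2.19579741e-04,  4.01780708e-01]), 'wrist_force': array([ 0.47541385, -0.4227766 ,  0.34770447]), 'wrist_torque': array([ 0.01338958, -0.02434834,  0.00836738]), 'opening': 0.08819819171578729}
scene 52.922770421166064 310.9495741774336 202.24477563112868 [ 1.61799109  1.87875505 -0.83233507] [ 0.01834655 -0.36402456  1.71989846]
top 53.43686996008505 318.0474979831006 198.8077938550336 [ 2.12563829 -2.18827951  0.12695373] [0.12497156 0.61478984 1.15230845]
wrist 65.70646984690485 314.86436562318823 199.44349161239595 [-2.39752927  1.5854488   0.24907491] [-0.59857288 -0.0368072   0.39186035]
```

View pics/scene0.png

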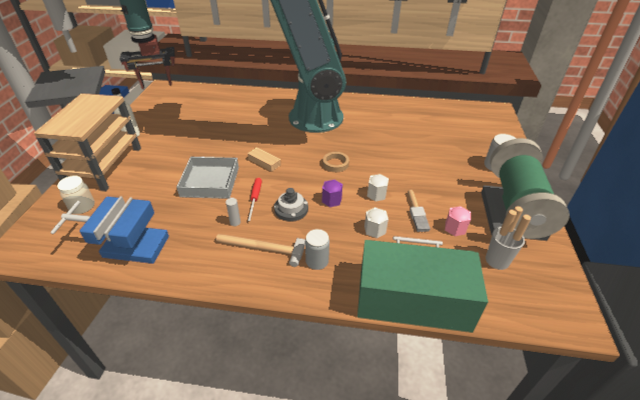

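View pics/top0.png

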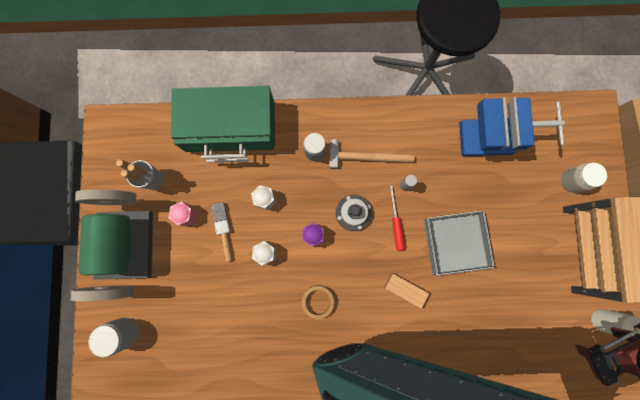

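View pics/wrist0.png

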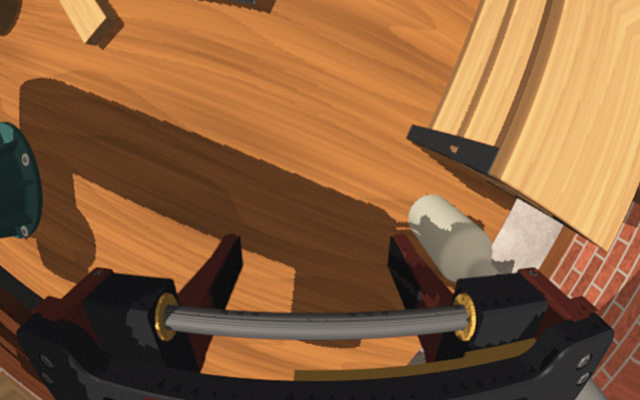

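```bash
cat > h.py <<'E'
import numpy as np,cv2,pickle
from scipy.spatial.transform import Rotation as R
def foc(c): return 200/np.tan(np.radians(c["vfov"])/2)
def ray(c,u,v,fish=False):
    f=foc(c);x=(u-c["cx"])/f;y=(v-c["cy"])/f
    if fish:
        r=np.hypot(x,y); d=np.array([x*np.sinc(r/np.pi),y*np.sinc(r/np.pi),np.cos(r)])
    else: d=np.array([x,y,1.])
    M=R.from_rotvec(c["rvec"]).as_matrix()
    return -M.T@np.asarray(c["tvec"]),M.T@d
def plane(c,u,v,z,fish=False):
    o,d=ray(c,u,v,fish); return o+d*(z-o[2])/d[2]
def proj(c,p,fish=False):
    q=R.from_rotvec(c["rvec"]).as_matrix()@np.asarray(p)+c["tvec"];f=foc(c)
    if fish:
        r=np.hypot(q[0],q[1]);t=np.arctan2(r,q[2]);k=t/max(r,1e-9)
        return c["cx"]+f*q[0]*k,c["cy"]+f*q[1]*k
    return c["cx"]+f*q[0]/q[2],c["cy"]+f*q[1]/q[2]
def snap(names,tag):
    from cell import eyes
    d={}
    for n in names:
        d[n]=eyes.camera(n); cv2.imwrite(f"pics/{n}{tag}.png",cv2.cvtColor(d[n]["pixels"],cv2.COLOR_RGB2BGR))
    pickle.dump(d,open(f"c{tag}.pkl","wb")); return d
E
python3 - <<'E'
from h import *
d=pickle.load(open("c0.pkl","rb"));c=d["top"]
print(ray(c,320,200))
for n,u,v,z in [("n1",263,198,.07),("n2",263,253,.07),("gauge nose",354,212,.085),("tray",459,244,.03),("purple",313,235,.07),("sd",396,217,.01),("bar",409,183,.09),("tin",315,147,.1),("brush",222,230,.02),("hammer",334,154,.02)]:
    print(n,plane(c,u,v,z).round(3), )
im=cv2.cvtColor(c["pixels"],cv2.COLOR_RGB2BGR)
cv2.imwrite("pics/topz.png",cv2.resize(im[165:285,205:405],None,fx=4,fy=4,interpolation=cv2.INTER_CUBIC))
im=cv2.cvtColor(d["scene"]["pixels"],cv2.COLOR_RGB2BGR)
cv2.imwrite("pics/scz.png",cv2.resize(im[150:275,240:440],None,fx=4,fy=4,interpolation=cv2.INTER_CUBIC))
E
```

```text
(array([0.47426346, 0.10485236, 1.21880243]), array([ 0.11781036, -0.0029622 , -0.99304838]))
n1 [0.621 0.267 0.07 ]
n2 [0.462 0.269 0.07 ]
gauge nose [0.571 0.005 0.085]
tray [ 0.472 -0.307  0.03 ]
purple [0.51  0.125 0.07 ]
sd [ 0.559 -0.129  0.01 ]
bar [ 0.65  -0.155  0.09 ]
tin [0.761 0.111 0.1  ]
brush [0.534 0.399 0.02 ]
hammer [0.758 0.054 0.02 ]
```

View pics/topz.png

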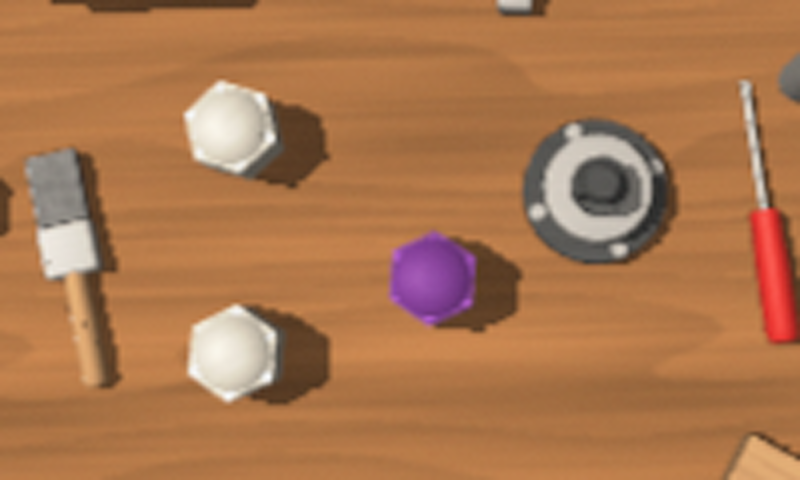

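View pics/scz.png

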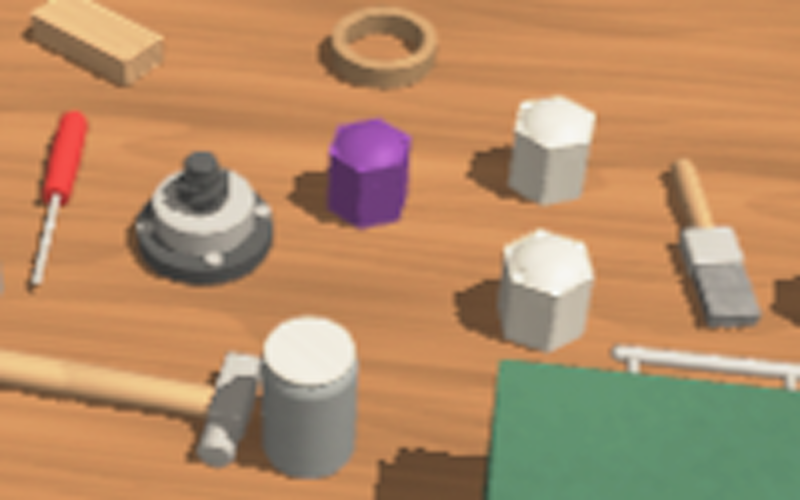

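Run:
```python
from h import *
d=pickle.load(open("c0.pkl","rb"));c=d["wrist"]
o,f=ray(c,c["cx"],c["cy"],True)
T=R.from_euler("xyz",[-3.13978,-.00022,.40178]);p=np.array([.23445,-.55159,.23882])
print(o,f,"tool:",T.inv().apply(o-p),T.inv().apply(f))
# projections of points in tool frame at different depth
for q in [(0,0,0),(0,0,.15),(0.05,0,.15),(0.1,0,.15),(.15,0,.15)]:
    print(q,proj(c,p+T.apply(q),True))
c=d["top"]
hsv=cv2.cvtColor(c["pixels"],cv2.COLOR_RGB2HSV)
m=((hsv[...,1]<60)&(hsv[...,2]>110)).astype(np.uint8)
for y0,x0 in[(175,240),(232,240)]:
    mm=np.zeros_like(m);mm[y0:y0+45,x0:x0+45]=m[y0:y0+45,x0:x0+45]
    cs=max(cv2.findContours(mm,0,2)[0],key=cv2.contourArea)
    M=cv2.moments(cs);u,v=M["m10"]/M["m00"],M["m01"]/M["m00"]
    print(u,v,cv2.contourArea(cs),plane(c,u,v,.06))
```

```text
[ 0.31186593 -0.51855606  0.38345542] [-0.28054304 -0.11748114 -0.95262468] tool: [ 0.084201   -0.00039141 -0.14461642] [-3.04353802e-01  1.43972767e-04  9.52559049e-01]
(0, 0, 0) (np.float64(315.5387149154958), np.float64(266.9583274663389))
(0, 0, 0.15) (np.float64(315.21716443529704), np.float64(189.87911535563723))
(0.05, 0, 0.15) (np.float64(315.242223103774), np.float64(139.4562395239018))
(0.1, 0, 0.15) (np.float64(315.26164262441205), np.float64(87.07133758640997))
(0.15, 0, 0.15) (np.float64(315.2739055356835), np.float64(35.61124920193009))
262.3071053886504 196.65569861707198 349.5 [0.62662363 0.270772   0.06      ]
262.99025069637884 252.880687093779 359.0 [0.4626265  0.27072226 0.06      ]
```

Emit:
step_arm:
  increments:
    - {"delta_pos":[0.56,0.93,0.05],"rotation":[0,0,0],"jaw":-1}
    - {"delta_pos":[0.56,0.93,0.05],"rotation":[0,0,0],"jaw":-1}
    - {"delta_pos":[0.56,0.93,0.05],"rotation":[0,0,0],"jaw":-1}
    - {"delta_pos":[0.56,0.93,0.05],"rotation":[0,0,0],"jaw":-1}
    - {"delta_pos":[0.56,0.93,0.05],"rotation":[0,0,0],"jaw":-1}
    - {"delta_pos":[0.56,0.93,0.05],"rotation":[0,0,0],"jaw":-1}
    - {"delta_pos":[0.56,0.93,0.05],"rotation":[0,0,0],"jaw":-1}

```text
t: 0.85
tool_pos: [0.4036, -0.2698, 0.2547]
eef_rot: [-3.14, -0.001, 0.404]
wrist_force: [-0.0, -0.5, -0.2]
opening: 0.0881
```

Emit:
step_arm:
  increments:
    - {"delta_pos":[0.56,0.93,0],"rotation":[0,0,0],"jaw":-1}
    - {"delta_pos":[0.56,0.93,0],"rotation":[0,0,0],"jaw":-1}
    - {"delta_pos":[0.56,0.93,0],"rotation":[0,0,0],"jaw":-1}
    - {"delta_pos":[0.56,0.93,0],"rotation":[0,0,0],"jaw":-1}
    - {"delta_pos":[0.56,0.93,0],"rotation":[0,0,0],"jaw":-1}
    - {"delta_pos":[0.56,0.93,0],"rotation":[0,0,0],"jaw":-1}
    - {"delta_pos":[0.56,0.93,0],"rotation":[0,0,0],"jaw":-1}
    - {"delta_pos":[0.56,0.93,0],"rotation":[0,0,0],"jaw":-1}

```text
t: 1.65
tool_pos: [0.572, 0.0089, 0.2542]
eef_rot: [-3.141, -0.001, 0.406]
wrist_force: [0.1, -1.4, -0.1]
opening: 0.0881
```

Run:
```python
from h import *
from cell import sensors
d=snap(["wrist"],"1");print(sensors.state())
```

```text
{'t': 1.7, 'joint_pos': array([-1.08478619e-01,  3.04595778e-01,  1.55484439e+00, -1.22918467e-04,
        1.28293904e+00,  1.05753165e+00]), 'joint_velocities': array([-0.04514641, -0.01522237,  0.0266282 , -0.01578704,  0.00389026,
       -0.01435586]), 'tau': array([  1.64233614, -47.82843947, -28.03080618,   0.33798639,
        -0.18040845,   0.173608  ]), 'tool_pos': array([0.57083498, 0.00709676, 0.25414245]), 'eef_rot': array([-3.14130908e+00,  7.43066359e-04,  4.04821102e-01]), 'wrist_force': array([-0.6217975 , -0.35125749,  0.2781013 ]), 'wrist_torque': array([-0.04230664,  0.05560763,  0.00034128]), 'opening': 0.08747404596710984}
```

View pics/wrist1.png

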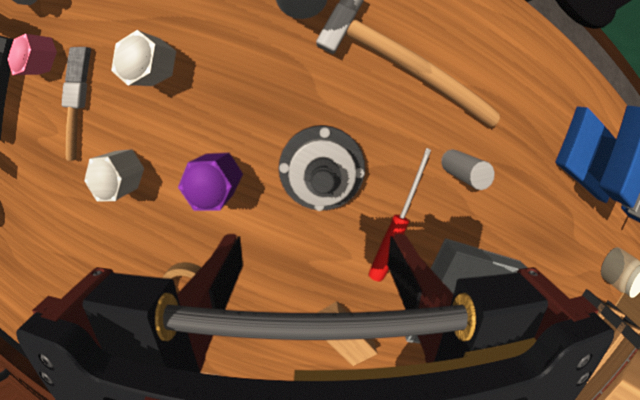

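Run:
```python
from h import *
d=pickle.load(open("c1.pkl","rb"));c=d["wrist"]
im=cv2.cvtColor(c["pixels"],cv2.COLOR_RGB2BGR)
z=cv2.resize(im[115:220,262:382],None,fx=5,fy=5,interpolation=cv2.INTER_CUBIC);cv2.imwrite("pics/gz.png",z)
hsv=cv2.cvtColor(c["pixels"],cv2.COLOR_RGB2HSV)
print(hsv[155,290:356:3])
# foot: non-wood (low sat)
for nm,m,zz in [("foot",hsv[...,1]<100,.02),("seat",(hsv[...,1]<70)&(hsv[...,2]>130),.045)]:
    mm=np.zeros(m.shape,np.uint8);mm[118:216,268:374]=m[118:216,268:374]
    cs=max(cv2.findContours(mm,0,2)[0],key=cv2.contourArea);cs=cv2.convexHull(cs)
    pts=np.array([plane(c,u,v,zz,True)[:2] for u,v in cs[:,0]])
    A=np.c_[2*pts,np.ones(len(pts))];s=np.linalg.lstsq(A,(pts**2).sum(1),rcond=None)[0]
    r=np.sqrt(s[2]+s[0]**2+s[1]**2);print(nm,s[:2],r,np.std(np.hypot(*(pts-s[:2]).T)))
    print(cv2.fitEllipse(cs))
```

```text
[[ 20  20  78]
 [ 19  31 132]
 [ 16  28 219]
 [ 16  28 207]
 [ 15  27 207]
 [ 16  27 207]
 [ 16  29 209]
 [ 16  28 207]
 [ 17  29 204]
 [ 15  30 207]
 [ 16  29 204]
 [ 17  29 199]
 [ 17  29 204]
 [ 15  30 203]
 [ 16  28 202]
 [ 16  29 200]
 [ 16  30 201]
 [ 17  29 201]
 [ 17  29 200]
 [ 14  28 201]
 [ 13  36 126]
 [ 20  23  34]]
foot [0.57826574 0.00300214] 0.05393395712594379 0.00026757857302860935
((321.52984619140625, 167.6675567626953), (84.1711196899414, 85.56300354003906), 88.80703735351562)
seat [0.5751327  0.00657134] 0.0423689042326331 0.0024841338017278247
((318.08251953125, 173.5994873046875), (68.01856994628906, 74.77637481689453), 89.23493957519531)
```

View pics/gz.png

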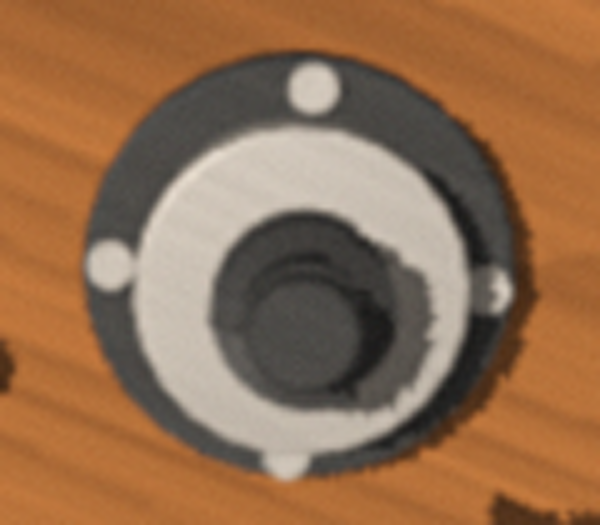

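Run:
```python
from h import *
c=pickle.load(open("c1.pkl","rb"))["wrist"]
f=lambda x,y:((x+.5)/5-.5+262,(y+.5)/5-.5+115)
print(plane(c,*f(301,291),.045,True),plane(c,*f(305,333),.085,True))
def circ(pts,z):
    pts=np.array([plane(c,*f(*p),z,True)[:2] for p in pts]);A=np.c_[2*pts,np.ones(len(pts))];s=np.linalg.lstsq(A,(pts**2).sum(1),rcond=None)[0];print(s[:2],np.sqrt(s[2]+s[0]**2+s[1]**2))
circ([(133,280),(300,127),(180,175),(425,180),(470,280),(175,395),(320,455),(240,443)],.045)
circ([(246,333),(303,275),(365,333),(305,392)],.085)
# hole bolts for seat yaw
b=[f(313,88),f(109,264),f(490,292),f(287,465)]
for u,v in b: print(plane(c,u,v,.024,True))
c=pickle.load(open("c0.pkl","rb"))["top"]
im=cv2.cvtColor(c["pixels"],cv2.COLOR_RGB2BGR)
cv2.imwrite("pics/tg.png",cv2.resize(im[185:240,325:385],None,fx=9,fy=9,interpolation=cv2.INTER_CUBIC))
c=pickle.load(open("c0.pkl","rb"))["scene"]
im=cv2.cvtColor(c["pixels"],cv2.COLOR_RGB2BGR)
cv2.imwrite("pics/sg.png",cv2.resize(im[180:225,265:315],None,fx=12,fy=12,interpolation=cv2.INTER_CUBIC))
```

```text
[0.57868712 0.00357544 0.045     ] [0.57872756 0.00358507 0.085     ]
[0.57804985 0.00304337] 0.03955973581353282
[0.578566   0.00339174] 0.012548779143045943
[0.62191999 0.01875599 0.024     ]
[0.56212832 0.04771831 0.024     ]
[ 0.59314297 -0.04211925  0.024     ]
[ 0.53128265 -0.01371511  0.024     ]
```

View pics/tg.png

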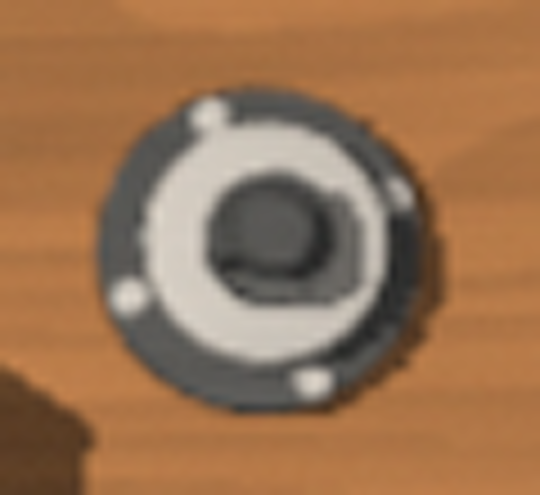

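View pics/sg.png

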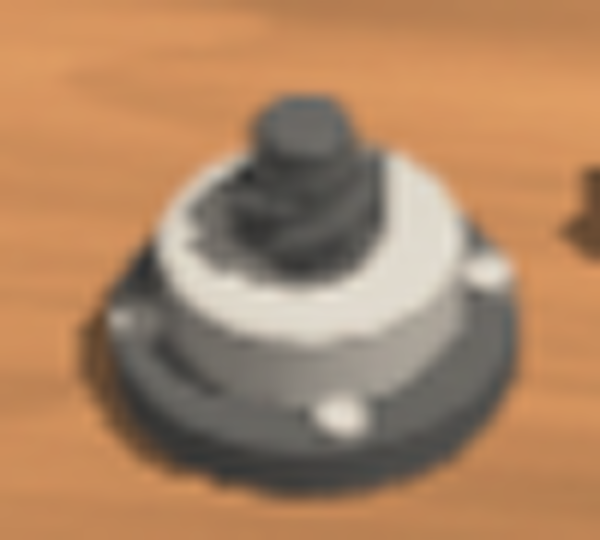

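Emit:
step_arm:
  increments:
    - {"delta_pos":[-0.1,0.8,0.05],"rotation":[0,0,0],"jaw":-1}
    - {"delta_pos":[-0.1,0.8,0.05],"rotation":[0,0,0],"jaw":-1}
    - {"delta_pos":[-0.1,0.8,0.05],"rotation":[0,0,0],"jaw":-1}
    - {"delta_pos":[-0.1,0.8,0.05],"rotation":[0,0,0],"jaw":-1}
    - {"delta_pos":[-0.1,0.8,0.05],"rotation":[0,0,0],"jaw":-1}
    - {"delta_pos":[-0.1,0.8,0.05],"rotation":[0,0,0],"jaw":-1}
    - {"delta_pos":[-0.1,0.8,0.05],"rotation":[0,0,0],"jaw":-1}

```text
t: 2.4
tool_pos: [0.5402, 0.2448, 0.2694]
eef_rot: [3.141, 0.001, 0.403]
wrist_force: [0.2, 0.7, 0.6]
opening: 0.0881
```

Run:
```python
from h import *
from cell import sensors
d=snap(["wrist"],"2");s=sensors.state();print(s["tool_pos"],s["eef_rot"],s["joint_pos"])
c=d["wrist"];print([proj(c,p,True) for p in [(.6266,.27,.06),(.4626,.27,.06)]])
```

```text
[0.54041038 0.2440334  0.26937064] [3.14065958e+00 1.08104008e-03 4.01274483e-01] [ 3.08335237e-01  3.24454591e-01  1.48621360e+00 -1.05946329e-03
  1.33191437e+00  1.47810777e+00]
[(np.float64(324.64826644052835), np.float64(99.02761264511196)), (np.float64(271.9506061928432), np.float64(224.30892338181522))]
```

View pics/wrist2.png

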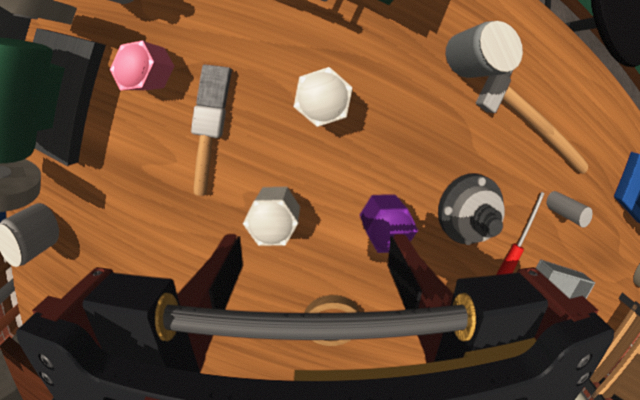

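Run:
```python
from h import *
c=pickle.load(open("c2.pkl","rb"))["wrist"]
im=cv2.cvtColor(c["pixels"],cv2.COLOR_RGB2BGR)
a=cv2.resize(im[62:132,288:358],None,fx=8,fy=8,interpolation=cv2.INTER_CUBIC)
b=cv2.resize(im[183:253,238:308],None,fx=8,fy=8,interpolation=cv2.INTER_CUBIC)
cv2.imwrite("pics/na.png",a);cv2.imwrite("pics/nb.png",b)
```

```text
(no output)
```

View pics/na.png

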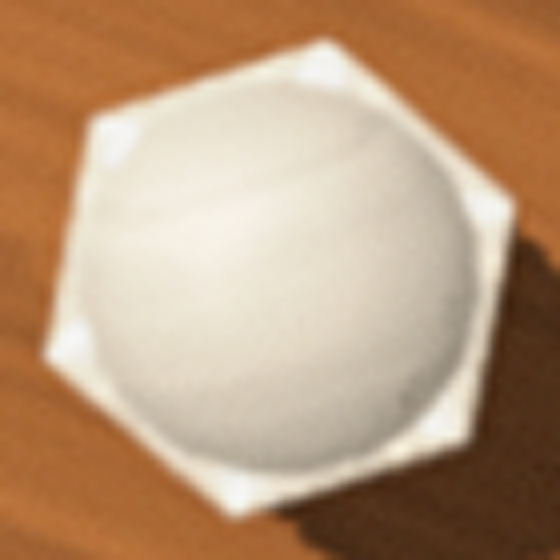

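View pics/nb.png

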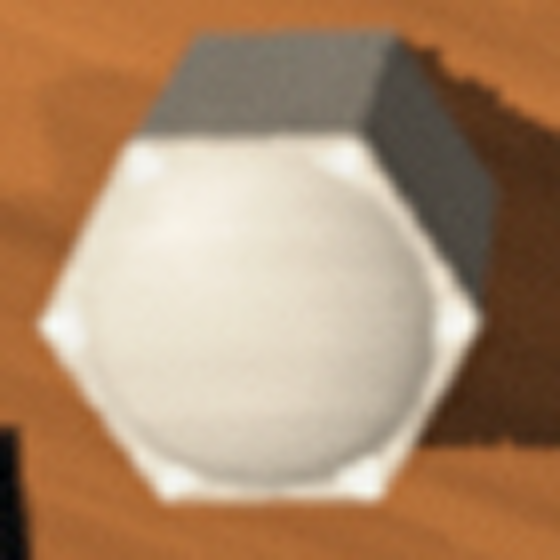

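Run:
```python
from h import *
c=pickle.load(open("c2.pkl","rb"))["wrist"]
for nm,pts,ox,oy in [("n1",[(328,40),(515,208),(470,438),(236,517),(45,358),(90,122)],288,62),("n2",[(132,138),(362,135),(483,322),(380,497),(165,500),(38,325)],238,183)]:
  for z in (.055,.06,.065,.07):
    P=np.array([plane(c,(x+.5)/8-.5+ox,(y+.5)/8-.5+oy,z,True)[:2] for x,y in pts]);m=P.mean(0);q=P-m
    a=np.arctan2(q[:,1],q[:,0]);h=np.angle(np.exp(6j*a).mean())/6
    print(nm,z,m.round(4),np.hypot(*q.T).mean().round(4),"corner ang mod60 deg",np.degrees(h).round(2),np.degrees(a).round(0))
```

```text
n1 0.055 [0.6286 0.2731] 0.0354 corner ang mod60 deg 12.31 [  12.  -49. -107. -167.  132.   73.]
n1 0.06 [0.6285 0.2732] 0.0349 corner ang mod60 deg 12.31 [  12.  -49. -107. -167.  132.   73.]
n1 0.065 [0.6283 0.2733] 0.0344 corner ang mod60 deg 12.31 [  12.  -49. -107. -167.  132.   73.]
n1 0.07 [0.6282 0.2733] 0.0339 corner ang mod60 deg 12.31 [  12.  -49. -107. -167.  132.   73.]
n2 0.055 [0.461 0.273] 0.0356 corner ang mod60 deg -6.0 [  54.   -6.  -66. -126.  174.  114.]
n2 0.06 [0.4632 0.273 ] 0.0351 corner ang mod60 deg -6.0 [  54.   -6.  -66. -126.  174.  114.]
n2 0.065 [0.4654 0.2731] 0.0346 corner ang mod60 deg -6.0 [  54.   -6.  -66. -126.  174.  114.]
n2 0.07 [0.4676 0.2732] 0.0341 corner ang mod60 deg -6.0 [  54.   -6.  -66. -126.  174.  114.]
```

Emit:
step_arm:
  increments:
    - {"delta_pos":[0.293,0.098,-0.3],"rotation":[0,0,0.607],"jaw":-1}
    - {"delta_pos":[0.293,0.098,-0.3],"rotation":[0,0,0.607],"jaw":-1}
    - {"delta_pos":[0.293,0.098,-0.3],"rotation":[0,0,0.607],"jaw":-1}
    - {"delta_pos":[0.293,0.098,-0.3],"rotation":[0,0,0.607],"jaw":-1}
    - {"delta_pos":[0.293,0.098,-0.3],"rotation":[0,0,0.607],"jaw":-1}
    - {"delta_pos":[0.293,0.098,-0.3],"rotation":[0,0,0.607],"jaw":-1}
    - {"delta_pos":[0.293,0.098,-0.3],"rotation":[0,0,0.607],"jaw":-1}
    - {"delta_pos":[0.293,0.098,-0.3],"rotation":[0,0,0.607],"jaw":-1}
    - {"delta_pos":[0.293,0.098,-0.3],"rotation":[0,0,0.607],"jaw":-1}
    - {"delta_pos":[0.293,0.098,-0.3],"rotation":[0,0,0.607],"jaw":-1}
    - {"delta_pos":[0.293,0.098,-0.3],"rotation":[0,0,0.607],"jaw":-1}
    - {"delta_pos":[0.293,0.098,-0.3],"rotation":[0,0,0.607],"jaw":-1}

```text
t: 3.65
tool_pos: [0.629, 0.2719, 0.1794]
eef_rot: [-3.14, 0.0, 2.205]
wrist_force: [0.2, -0.6, 0.3]
opening: 0.0878
```

Emit:
step_arm:
  increments:
    - {"delta_pos":[0,0,0],"rotation":[0,0,0.036],"jaw":-1}
    - {"delta_pos":[0,0,0],"rotation":[0,0,0.036],"jaw":-1}

```text
t: 3.85
tool_pos: [0.6289, 0.2723, 0.1794]
eef_rot: [-3.14, 0.0, 2.313]
wrist_force: [0.6, -0.5, -0.5]
opening: 0.0879
```

Run:
```python
from h import *
from cell import sensors
d=snap(["wrist"],"3");s=sensors.state();print(s["tool_pos"],s["eef_rot"],np.degrees(s["eef_rot"][2]),s["joint_pos"])
c=d["wrist"]
im=cv2.imread("pics/wrist3.png")
for z in(.063,):
    for k in range(6):
        a=np.radians(12.3+60*k);p=proj(c,(.6284+.0346*np.cos(a),.2733+.0346*np.sin(a),z),True);cv2.circle(im,(int(p[0]),int(p[1])),2,(0,0,255),-1)
cv2.imwrite("pics/w3o.png",im)
```

```text
[0.62892001 0.27269148 0.17946908] [-3.14061841e+00  1.92997593e-04  2.30980522e+00] 132.3420907277534 [ 3.08750500e-01  5.32389380e-01  1.37526446e+00 -6.16241605e-04
  1.23474382e+00 -4.30054854e-01]
```

View pics/w3o.png

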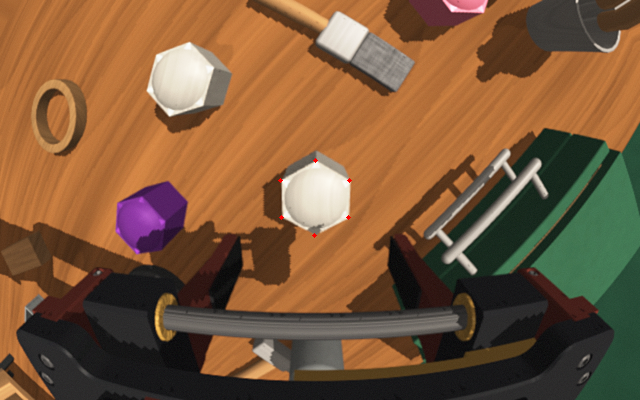

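Run:
```python
from h import *
d=pickle.load(open("c0.pkl","rb"));w=pickle.load(open("c3.pkl","rb"))["wrist"]
def tri(r1,r2):
    (o,a),(p,b)=r1,r2;A=np.c_[a,-b];s=np.linalg.lstsq(A,p-o,rcond=None)[0];x=o+a*s[0];y=p+b*s[1];return ((x+y)/2).round(3),np.linalg.norm(x-y).round(4)
print(tri(ray(d["top"],205,157),ray(w,538,162,True)),tri(ray(d["top"],247,157),ray(w,441,253,True)))
print(tri(ray(d["top"],205,157),ray(d["scene"],441,243)),tri(ray(d["top"],247,157),ray(d["scene"],394,239)))
```

```text
(array([0.738, 0.432, 0.108]), np.float64(0.0114)) (array([0.744, 0.315, 0.081]), np.float64(0.0084))
(array([0.744, 0.438, 0.091]), np.float64(0.013)) (array([0.741, 0.316, 0.085]), np.float64(0.0117))
```

Emit:
step_arm:
  increments:
    - {"delta_pos":[-0.001,0.002,-0.15],"rotation":[0,0,0],"jaw":-1}
    - {"delta_pos":[-0.001,0.002,-0.3],"rotation":[0,0,0],"jaw":-1}
    - {"delta_pos":[-0.001,0.002,-0.4],"rotation":[0,0,0],"jaw":-1}
    - {"delta_pos":[-0.001,0.002,-0.448],"rotation":[0,0,0],"jaw":-1}
    - {"delta_pos":[-0.001,0.002,-0.448],"rotation":[0,0,0],"jaw":-1}
    - {"delta_pos":[-0.001,0.002,-0.448],"rotation":[0,0,0],"jaw":1}
    - {"delta_pos":[-0.001,0.002,-0.448],"rotation":[0,0,0],"jaw":1}
    - {"delta_pos":[-0.001,0.002,-0.448],"rotation":[0,0,0],"jaw":1}
    - {"delta_pos":[-0.001,0.002,-0.448],"rotation":[0,0,0],"jaw":1}
    - {"delta_pos":[-0.001,0.002,-0.448],"rotation":[0,0,0],"jaw":1}
  newtons: 40

```text
t: 4.9
tool_pos: [0.6285, 0.2757, 0.0466]
eef_rot: [3.141, 0.001, 2.315]
wrist_force: [-2.7, -1.5, 5.9]
opening: 0.0599
```

Run:
```python
from h import *
from cell import sensors
d=snap(["wrist"],"4");s=sensors.state();print(s["tool_pos"],s["eef_rot"],s["wrist_force"],s["opening"],s["t"])
```

```text
[0.62851969 0.27566143 0.04663389] [3.14110129e+00 8.05968046e-04 2.31499430e+00] [-1.62952802 -2.73713548  5.66106384] 0.05980593960238837 4.95
```

View pics/wrist4.png

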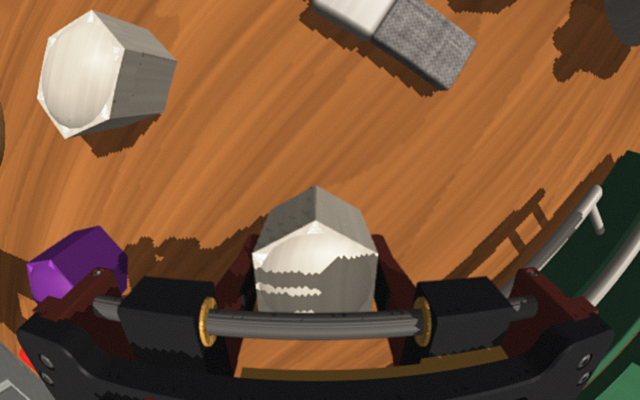

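Emit:
step_arm:
  increments:
    - {"delta_pos":[0,0,0.1],"rotation":[0,0,0],"jaw":1}
    - {"delta_pos":[0,0,0.25],"rotation":[0,0,0],"jaw":1}
    - {"delta_pos":[0,0,0.4],"rotation":[0,0,0.02],"jaw":1}
    - {"delta_pos":[0,0,0.45],"rotation":[0,0,0.06],"jaw":1}
    - {"delta_pos":[0,0,0.45],"rotation":[0,0,0.1],"jaw":1}

```text
t: 5.45
tool_pos: [0.6302, 0.2767, 0.1842]
eef_rot: [3.137, 0.004, 2.634]
wrist_force: [1.1, -0.2, -4.9]
opening: 0.0599
```

Run:
```python
from h import *
from cell import sensors
s=sensors.state();print(s["tool_pos"],s["eef_rot"],s["wrist_force"],s["opening"],s["t"],s["joint_pos"])
d=pickle.load(open("c4.pkl","rb"));c=d["wrist"]
im=cv2.imread("pics/wrist4.png");cv2.imwrite("pics/w4z.png",cv2.resize(im[180:320,240:390],None,fx=4,fy=4,interpolation=cv2.INTER_CUBIC))
```

```text
[0.6301724  0.2766825  0.18423294] [3.13665057 0.00440046 2.6342169 ] [ 1.08974246 -0.21776976 -4.89179093] 0.05993725260486449 5.45 [ 3.13359445e-01  5.28119559e-01  1.37032849e+00  1.58144044e-04
  1.23652904e+00 -7.50123392e-01]
```

View pics/w4z.png

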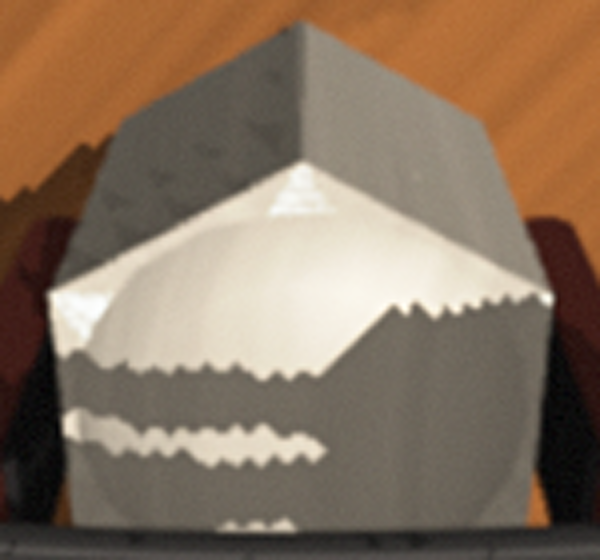

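Run:
```python
from h import *
c=pickle.load(open("c4.pkl","rb"))["wrist"]
T=R.from_euler("xyz",[3.1411,.0008,2.315]);p=np.array([.6285,.2757,.0466])
f=lambda x,y:((x+.5)/4-.5+240,(y+.5)/4-.5+180)
for z in(.062,.064):
  for q in[(303,165),(50,293),(551,297),(303,25)]:
    P=plane(c,*f(*q),z if q[1]!=25 else 0.0,True); print(z,P.round(4),T.inv().apply(P-p).round(4))
```

```text
0.062 [0.6067 0.3003 0.062 ] [ 0.0329  0.0006 -0.0154]
0.062 [0.5958 0.2678 0.062 ] [ 0.0163 -0.0294 -0.0154]
0.062 [0.6399 0.3078 0.062 ] [ 0.0158  0.0301 -0.0154]
0.062 [0.6071 0.3    0.    ] [0.0324 0.0006 0.0466]
0.064 [0.6061 0.3009 0.064 ] [ 0.0337  0.0006 -0.0174]
0.064 [0.5954 0.2689 0.064 ] [ 0.0174 -0.0289 -0.0174]
0.064 [0.6389 0.3082 0.064 ] [ 0.0169  0.0297 -0.0174]
0.064 [0.6071 0.3    0.    ] [0.0324 0.0006 0.0466]
```

Emit:
step_arm:
  increments:
    - {"delta_pos":[-0.177,-0.915,0],"rotation":[0,0,0.398],"jaw":1}
    - {"delta_pos":[-0.177,-0.915,0],"rotation":[0,0,0.398],"jaw":1}
    - {"delta_pos":[-0.177,-0.915,0],"rotation":[0,0,0.398],"jaw":1}
    - {"delta_pos":[-0.177,-0.915,0],"rotation":[0,0,0.398],"jaw":1}
    - {"delta_pos":[-0.177,-0.915,0],"rotation":[0,0,0.398],"jaw":1}
    - {"delta_pos":[-0.177,-0.915,0],"rotation":[0,0,0.398],"jaw":1}
    - {"delta_pos":[-0.177,-0.915,0],"rotation":[0,0,0.398],"jaw":1}
    - {"delta_pos":[-0.177,-0.915,0],"rotation":[0,0,0.398],"jaw":1}
    - {"delta_pos":[-0.177,-0.915,0],"rotation":[0,0,0.398],"jaw":1}
    - {"delta_pos":[-0.177,-0.915,0],"rotation":[0,0,0.398],"jaw":1}
    - {"delta_pos":[-0.177,-0.915,0],"rotation":[0,0,0.398],"jaw":1}

```text
t: 6.55
tool_pos: [0.5748, 0.0015, 0.18]
eef_rot: [3.141, -0.0, -2.406]
wrist_force: [-0.2, 0.6, -3.8]
opening: 0.0596
```

Run:
```python
from h import *
from cell import sensors
d=snap(["wrist"],"5");s=sensors.state();print(s["tool_pos"],s["eef_rot"],s["wrist_force"],s["opening"],s["t"],s["joint_pos"])
```

```text
[0.57490871 0.00150845 0.18008183] [ 3.14140623e+00 -1.61960485e-04 -2.40551132e+00] [ 0.07331631 -0.34804477 -4.5657779 ] 0.05996005317699948 6.6 [-1.17509948e-01  3.83310111e-01  1.63513663e+00  5.23870808e-07
  1.12339286e+00 -2.42438782e+00]
```

View pics/wrist5.png

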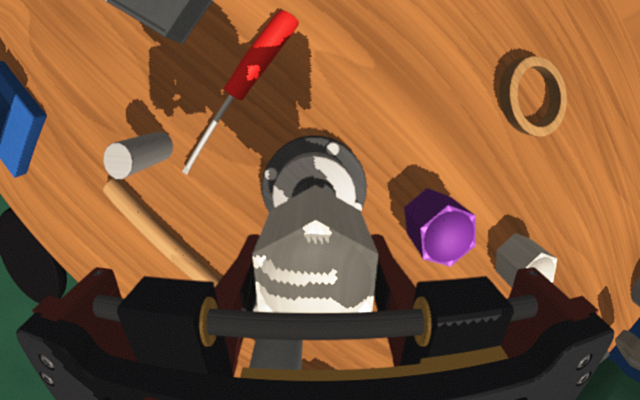

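Run:
```python
from h import *
c=pickle.load(open("c5.pkl","rb"))["wrist"]
im=cv2.imread("pics/wrist5.png")
big=cv2.resize(im,None,fx=4,fy=4,interpolation=cv2.INTER_CUBIC)
for r,z in((.055,.02),(.04,.045)):
    for a in np.radians(range(0,360,3)):
        p=proj(c,(.5783+r*np.cos(a),.0033+r*np.sin(a),z),True);cv2.circle(big,(int(4*p[0]+2),int(4*p[1]+2)),1,(0,0,255),-1)
cv2.imwrite("pics/w5o.png",big[500:920,960:1560])
```

```text
(no output)
```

View pics/w5o.png

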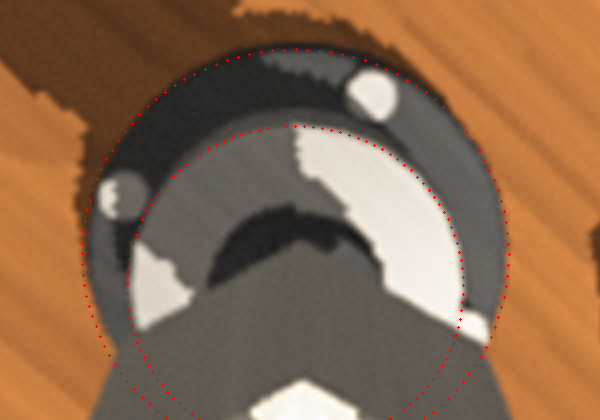

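Emit:
step_arm:
  increments:
    - {"delta_pos":[0.008,0.003,0],"rotation":[0,0,0],"jaw":1}
    - {"delta_pos":[0.008,0.003,0],"rotation":[0,0,0],"jaw":1}
    - {"delta_pos":[0.008,0.003,-0.07],"rotation":[0,0,0],"jaw":1}
    - {"delta_pos":[0.008,0.003,-0.14],"rotation":[0,0,0],"jaw":1}
    - {"delta_pos":[0.008,0.003,-0.2],"rotation":[0,0,0],"jaw":1}
    - {"delta_pos":[0.008,0.003,-0.2],"rotation":[0,0,0],"jaw":1}

```text
t: 7.2
tool_pos: [0.5756, 0.0025, 0.1179]
eef_rot: [3.138, -0.003, -2.404]
wrist_force: [-0.3, 0.2, -4.2]
opening: 0.0593
```

Emit:
step_arm:
  increments:
    - {"delta_pos":[0,0,-0.007],"rotation":[0,0,0],"jaw":1}
    - {"delta_pos":[0,0,-0.014],"rotation":[0,0,0],"jaw":1}
    - {"delta_pos":[0,0,-0.02],"rotation":[0,0,0],"jaw":1}
    - {"delta_pos":[0,0,-0.02],"rotation":[0,0,0],"jaw":1}

```text
t: 7.6
tool_pos: [0.5781, 0.0022, 0.1148]
eef_rot: [-3.14, 0.001, -2.404]
wrist_force: [0.8, 0.4, -3.4]
opening: 0.0598
```

Emit:
step_arm:
  increments:
    - {"delta_pos":[0,0,-0.005],"rotation":[0,0,0],"jaw":1}
    - {"delta_pos":[0,0,-0.01],"rotation":[0,0,0],"jaw":1}
    - {"delta_pos":[0,0,-0.01],"rotation":[0,0,0],"jaw":1}

```text
t: 7.9
tool_pos: [0.5768, 0.002, 0.111]
eef_rot: [3.141, -0.001, -2.404]
wrist_force: [-1.7, -1.3, -3.1]
opening: 0.0598
```

Emit:
step_arm:
  increments:
    - {"delta_pos":[0,0,-0.005],"rotation":[0,0,0],"jaw":1}
    - {"delta_pos":[0,0,-0.01],"rotation":[0,0,0],"jaw":1}
    - {"delta_pos":[0,0,-0.01],"rotation":[0,0,0],"jaw":1}

```text
t: 8.2
tool_pos: [0.577, 0.0018, 0.1085]
eef_rot: [3.142, -0.001, -2.403]
wrist_force: [-3.7, -2.1, 2.6]
opening: 0.0597
```

Emit:
step_arm:
  increments:
    - {"delta_pos":[-0.002,-0.001,-0.003],"rotation":[0,0,-0.045],"jaw":1}
    - {"delta_pos":[-0.002,-0.001,-0.0055],"rotation":[0,0,-0.09],"jaw":1}
    - {"delta_pos":[-0.002,-0.001,-0.008],"rotation":[0,0,-0.135],"jaw":1}
    - {"delta_pos":[-0.002,-0.001,-0.011],"rotation":[0,0,-0.18],"jaw":1}
    - {"delta_pos":[-0.002,-0.001,-0.0135],"rotation":[0,0,-0.225],"jaw":1}

```text
t: 8.7
tool_pos: [0.5755, 0.0022, 0.1027]
eef_rot: [3.141, -0.003, -3.117]
wrist_force: [-2.8, -0.3, -7.9]
opening: 0.0602
```

Run:
```python
from cell import sensors
s=sensors.state();print(s["tool_pos"],s["eef_rot"],s["wrist_force"],s["wrist_torque"],s["opening"])
```

```text
[0.5754667  0.00223178 0.10269775] [ 3.14098343 -0.00318217 -3.11661207] [-2.76977721 -0.29108777 -7.92163962] [-0.12831069  0.3792744   0.06729978] 0.060210015219802515
```

Emit:
step_arm:
  increments:
    - {"delta_pos":[0,0,0],"rotation":[0,0,0],"jaw":1}

```text
t: 8.8
tool_pos: [0.5757, 0.0023, 0.1027]
eef_rot: [3.141, -0.003, -3.112]
wrist_force: [-0.9, -0.7, -13.4]
opening: 0.0603
```

Run:
```python
from cell import sensors
from h import *
s=sensors.state();print(s["tool_pos"],s["eef_rot"],s["wrist_force"],s["wrist_torque"],s["opening"])
d=snap(["scene","wrist"],"6")
im=cv2.imread("pics/scene6.png")
cv2.imwrite("pics/s6.png",cv2.resize(im[130:240,230:360],None,fx=5,fy=5,interpolation=cv2.INTER_CUBIC))
```

```text
[0.57566696 0.00226289 0.10273616] [ 3.14092253e+00 -2.71667277e-03 -3.11210071e+00] [ -0.92765326  -0.6575668  -13.36858304] [-0.13355811  0.07733779  0.02257803] 0.06026588368437982
```

View pics/s6.png

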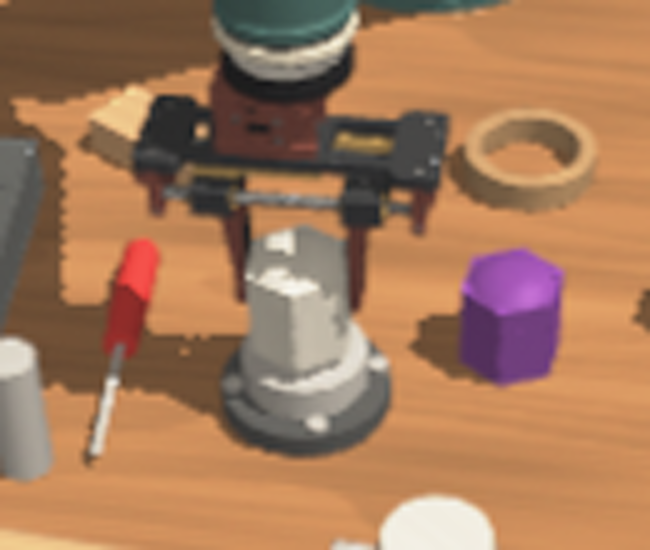

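Emit:
step_arm:
  increments:
    - {"delta_pos":[0,0,-0.007],"rotation":[0,0,0],"jaw":1}
    - {"delta_pos":[0,0,-0.007],"rotation":[0,0,0],"jaw":1}

```text
t: 9.1
tool_pos: [0.5771, 0.0021, 0.1022]
eef_rot: [3.141, 0.0, -3.109]
wrist_force: [-1.6, -0.2, -9.0]
opening: 0.0604
```

Emit:
step_arm:
  increments:
    - {"delta_pos":[0,0,-0.005],"rotation":[0,0,0],"jaw":1}
    - {"delta_pos":[0,0,-0.005],"rotation":[0,0,0],"jaw":1}

```text
t: 9.3
tool_pos: [0.5771, 0.0021, 0.1009]
eef_rot: [3.141, 0.001, -3.11]
wrist_force: [-2.6, 0.9, -4.1]
opening: 0.0604
```

Emit:
step_arm:
  increments:
    - {"delta_pos":[0,0,-0.005],"rotation":[0,0,0],"jaw":1}
    - {"delta_pos":[0,0,-0.005],"rotation":[0,0,0],"jaw":1}

```text
t: 9.5
tool_pos: [0.5775, 0.0021, 0.1004]
eef_rot: [-3.142, 0.002, -3.11]
wrist_force: [-3.3, 2.2, 5.2]
opening: 0.0601
```

Emit:
step_arm:
  increments:
    - {"delta_pos":[0,0,-0.005],"rotation":[0,0,0],"jaw":1}
    - {"delta_pos":[0,0,-0.005],"rotation":[0,0,0],"jaw":1}

```text
t: 9.7
tool_pos: [0.5779, 0.002, 0.1002]
eef_rot: [-3.141, 0.003, -3.11]
wrist_force: [-7.4, 2.5, 15.2]
opening: 0.06
```

Emit:
step_arm:
  increments:
    - {"delta_pos":[0,0,0.006],"rotation":[0,0,0],"jaw":1}
    - {"delta_pos":[0,0,0.004],"rotation":[0,0,-0.03],"jaw":1}
    - {"delta_pos":[0,0,0.002],"rotation":[0,0,-0.06],"jaw":1}
    - {"delta_pos":[0,0,0.002],"rotation":[0,0,-0.06],"jaw":1}

```text
t: 10.1
tool_pos: [0.5772, 0.0017, 0.0991]
eef_rot: [-3.141, 0.001, 2.982]
wrist_force: [-4.8, 0.3, 5.1]
opening: 0.0599
```

Run:
```python
from cell import sensors
s=sensors.state();print(s["tool_pos"],s["eef_rot"],s["wrist_force"],s["wrist_torque"],s["opening"])
```

```text
[0.57721238 0.00171575 0.09908728] [-3.14122288e+00  8.26061066e-04  2.98188497e+00] [-4.77881343  0.34275971  5.07568946] [ 0.18854415  0.92006918 -0.0899766 ] 0.05986879573274348
```

Emit:
step_arm:
  increments:
    - {"delta_pos":[0,0,-0.002],"rotation":[0,0,-0.04],"jaw":1}
    - {"delta_pos":[0,0,-0.0045],"rotation":[0,0,-0.08],"jaw":1}
    - {"delta_pos":[0,0,-0.0045],"rotation":[0,0,-0.08],"jaw":1}

```text
t: 10.4
tool_pos: [0.577, 0.002, 0.0976]
eef_rot: [3.141, 0.0, 2.73]
wrist_force: [-5.5, 1.0, 5.9]
opening: 0.0599
```

Run:
```python
from cell import sensors
s=sensors.state();print(s["tool_pos"],s["eef_rot"],s["wrist_force"],s["wrist_torque"],s["opening"])
```

```text
[0.57703208 0.00195934 0.09762457] [3.14147562e+00 3.52619102e-04 2.73012254e+00] [-5.47863768  1.04093252  5.94348153] [ 0.30669151  0.93692384 -0.0482742 ] 0.05990332042923744
```

Emit:
step_arm:
  increments:
    - {"delta_pos":[0,0,-0.0027],"rotation":[0,0,-0.044],"jaw":1}
    - {"delta_pos":[0,0,-0.005],"rotation":[0,0,-0.088],"jaw":1}
    - {"delta_pos":[0,0,-0.0075],"rotation":[0,0,-0.132],"jaw":1}
    - {"delta_pos":[0,0,-0.009],"rotation":[0,0,-0.16],"jaw":1}
    - {"delta_pos":[0,0,-0.009],"rotation":[0,0,-0.16],"jaw":1}

```text
t: 10.9
tool_pos: [0.5773, 0.0026, 0.0948]
eef_rot: [3.14, -0.0, 2.228]
wrist_force: [-3.1, 4.5, 3.4]
opening: 0.0601
```

Run:
```python
from cell import sensors
s=sensors.state();print(s["tool_pos"],s["eef_rot"],s["wrist_force"],s["wrist_torque"],s["opening"],s["joint_pos"])
```

```text
[0.57727638 0.00263532 0.09479839] [ 3.14023549e+00 -3.68010465e-04  2.22802419e+00] [-3.11816557  4.5133947   3.38569735] [ 0.66641241  0.7057085  -0.20896403] 0.060077967807635774 [-1.15842419e-01  4.91705393e-01  1.70890265e+00  1.49948945e-03
  9.40270722e-01 -7.73953649e-01]
```

Emit:
step_arm:
  increments:
    - {"delta_pos":[0,0,-0.0027],"rotation":[0,0,-0.044],"jaw":1}
    - {"delta_pos":[0,0,-0.005],"rotation":[0,0,-0.088],"jaw":1}
    - {"delta_pos":[0,0,-0.0075],"rotation":[0,0,-0.132],"jaw":1}
    - {"delta_pos":[0,0,-0.0095],"rotation":[0,0,-0.16],"jaw":1}
    - {"delta_pos":[0,0,-0.0095],"rotation":[0,0,-0.16],"jaw":1}

```text
t: 11.4
tool_pos: [0.5779, 0.0028, 0.092]
eef_rot: [3.14, -0.001, 1.725]
wrist_force: [-2.7, 4.9, 2.9]
opening: 0.0601
```

Run:
```python
from cell import sensors
from h import *
s=sensors.state();print(s["tool_pos"],s["eef_rot"],s["wrist_force"],s["wrist_torque"],s["opening"],s["joint_pos"])
d=snap(["scene"],"7")
im=cv2.imread("pics/scene7.png")
cv2.imwrite("pics/s7.png",cv2.resize(im[150:230,250:340],None,fx=8,fy=8,interpolation=cv2.INTER_CUBIC))
```

```text
[0.57785085 0.00276937 0.09201399] [ 3.13954379e+00 -1.03322026e-03  1.72527820e+00] [-2.71140687  4.85113939  2.88990064] [ 0.83202204  0.48628282 -0.13341982] 0.06005664193215669 [-0.11570507  0.49575562  1.71054181  0.00191922  0.93359735 -0.2713264 ]
```

View pics/s7.png

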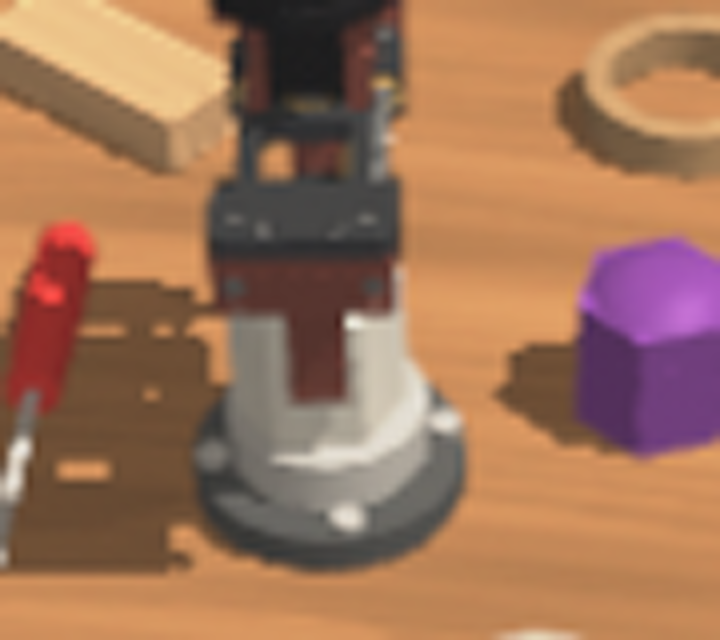

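Emit:
step_arm:
  increments:
    - {"delta_pos":[0,0,-0.003],"rotation":[0,0,-0.03],"jaw":1}
    - {"delta_pos":[0,0,-0.005],"rotation":[0,0,-0.05],"jaw":1}
    - {"delta_pos":[0,0,-0.005],"rotation":[0,0,-0.05],"jaw":1}

```text
t: 11.75
tool_pos: [0.5782, 0.0029, 0.0916]
eef_rot: [3.139, -0.001, 1.57]
wrist_force: [-4.8, 5.3, 11.7]
opening: 0.0603
```

Run:
```python
from cell import sensors
s=sensors.state();print(s["tool_pos"],s["eef_rot"],s["wrist_force"],s["wrist_torque"],s["opening"])
```

```text
[0.57818681 0.00293448 0.09161705] [ 3.13873312e+00 -1.23233026e-03  1.56957908e+00] [-4.81113598  5.32302763 11.73074318] [ 0.74233963  0.83670089 -0.10732173] 0.06029688528230635
```

Emit:
step_arm:
  increments:
    - {"delta_pos":[0,0,0],"rotation":[0,0,-0.03],"jaw":1}
    - {"delta_pos":[0,0,0],"rotation":[0,0,-0.06],"jaw":1}
    - {"delta_pos":[0,0,0],"rotation":[0,0,-0.06],"jaw":1}

```text
t: 12.05
tool_pos: [0.5786, 0.0029, 0.0916]
eef_rot: [3.138, -0.002, 1.38]
wrist_force: [-3.9, 5.4, 9.7]
opening: 0.0599
```

Run:
```python
from cell import sensors
s=sensors.state();print(s["tool_pos"],s["eef_rot"],s["wrist_force"],s["wrist_torque"],s["opening"])
```

```text
[0.57862057 0.00292935 0.09159451] [ 3.13819229e+00 -1.87488464e-03  1.38033030e+00] [-3.93138713  5.43700966  9.69944207] [0.48059344 0.72979236 0.01490381] 0.059893086464774155
```

Emit:
step_arm:
  increments:
    - {"delta_pos":[0,0,0],"rotation":[0,0,-0.03],"jaw":1}
    - {"delta_pos":[0,0,0],"rotation":[0,0,-0.06],"jaw":1}
    - {"delta_pos":[0,0,0],"rotation":[0,0,-0.06],"jaw":1}

```text
t: 12.35
tool_pos: [0.5791, 0.0032, 0.0914]
eef_rot: [3.138, -0.003, 1.194]
wrist_force: [-1.7, 6.7, 6.7]
opening: 0.0603
```

Run:
```python
from cell import sensors
from h import *
s=sensors.state();print(s["tool_pos"],s["eef_rot"],s["wrist_force"],s["wrist_torque"],s["opening"])
d=snap(["scene"],"8")
im=cv2.imread("pics/scene8.png");c=d["scene"]
big=cv2.resize(im,None,fx=8,fy=8,interpolation=cv2.INTER_CUBIC)
for z,col in((.108,(0,0,255)),(.1155,(255,0,0)),(.045,(0,0,255)),(.0525,(255,0,0))):
  for a in range(0,360,2):
    p=proj(c,(.5783+.0346*np.cos(np.radians(a)),.0033+.0346*np.sin(np.radians(a)),z))
    cv2.circle(big,(int(8*p[0]+4),int(8*p[1]+4)),1,col,-1)
cv2.imwrite("pics/s8.png",big[1200:1800,2000:2720])
```

```text
[0.57907563 0.00316931 0.0914006 ] [ 3.13776551e+00 -2.61588136e-03  1.19384066e+00] [-1.74215532  6.7296542   6.71039265] [0.74929247 0.26118555 0.35395024] 0.060282739603347055
```

View pics/s8.png

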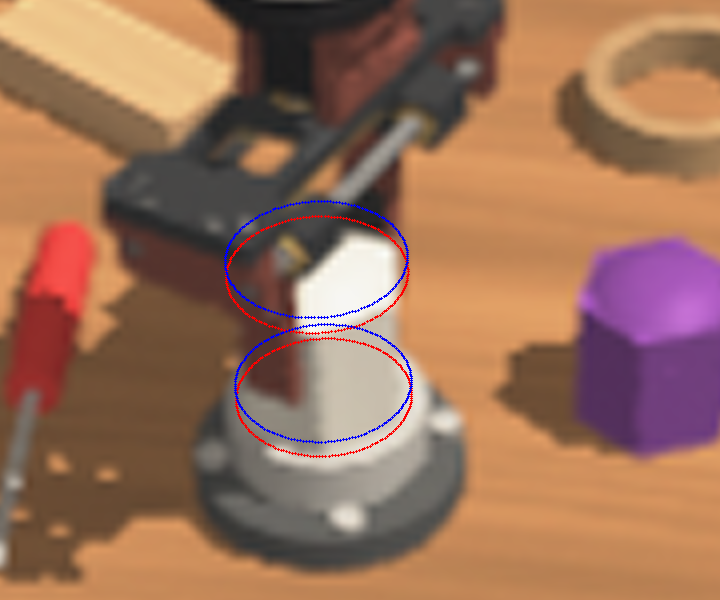

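Emit:
step_arm:
  increments:
    - {"delta_pos":[0,0,0],"rotation":[0,0,0],"jaw":-1}
    - {"delta_pos":[0,0,0],"rotation":[0,0,0],"jaw":-1}
    - {"delta_pos":[0,0,0],"rotation":[0,0,0],"jaw":-1}
    - {"delta_pos":[0,0,0],"rotation":[0,0,0],"jaw":-1}
    - {"delta_pos":[0,0,0.1],"rotation":[0,0,0],"jaw":-1}
    - {"delta_pos":[0,0,0.22],"rotation":[0,0,0],"jaw":-1}
    - {"delta_pos":[0,0,0.36],"rotation":[0,0,0],"jaw":-1}
    - {"delta_pos":[0,0,0.4],"rotation":[0,0,0],"jaw":-1}
    - {"delta_pos":[0,0,0.4],"rotation":[0,0,0],"jaw":-1}

```text
t: 13.3
tool_pos: [0.5786, 0.0015, 0.2119]
eef_rot: [3.137, -0.001, 1.193]
wrist_force: [-0.0, 0.4, 0.1]
opening: 0.0877
```

Run:
```python
from cell import sensors
from h import *
s=sensors.state();print(s["tool_pos"],s["eef_rot"],s["wrist_force"],s["opening"],s["t"])
d=snap(["scene","wrist"],"9")
im=cv2.imread("pics/scene9.png");c=d["scene"]
big=cv2.resize(im,None,fx=8,fy=8,interpolation=cv2.INTER_CUBIC)
for z,col in((.108,(0,0,255)),(.1155,(255,0,0)),(.045,(0,0,255)),(.0525,(255,0,0))):
  for a in range(0,360,2):
    p=proj(c,(.5783+.0346*np.cos(np.radians(a)),.0033+.0346*np.sin(np.radians(a)),z))
    cv2.circle(big,(int(8*p[0]+4),int(8*p[1]+4)),1,col,-1)
cv2.imwrite("pics/s9.png",big[1200:1800,2000:2720])
```

```text
[0.57860666 0.00153503 0.21192468] [ 3.13685596e+00 -1.21818847e-03  1.19322445e+00] [-0.0296452   0.39790717  0.10307423] 0.08769945112510047 13.3
```

View pics/s9.png

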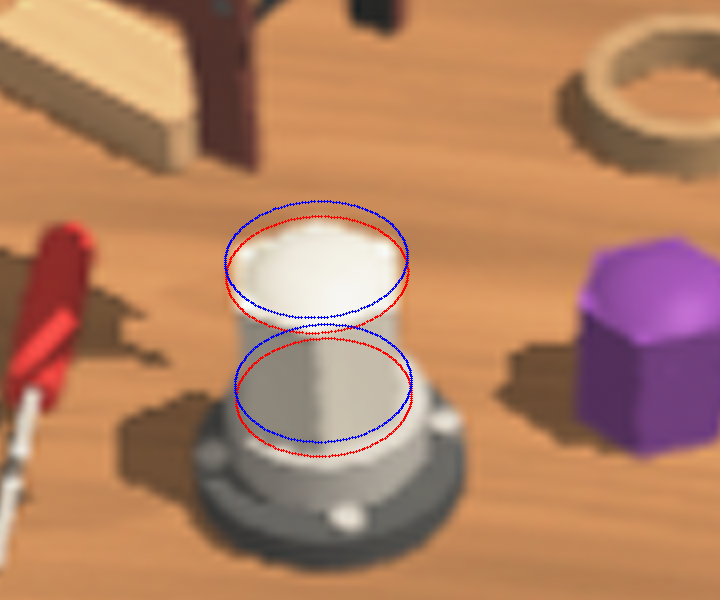

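View pics/wrist9.png

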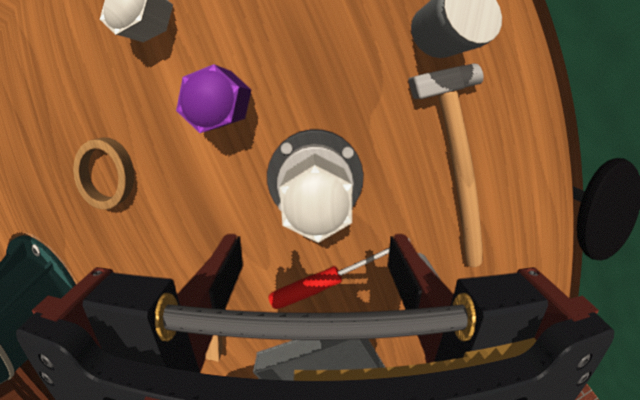

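Emit:
step_arm:
  increments:
    - {"delta_pos":[-0.38,0.905,-0.1],"rotation":[0,0,-0.08],"jaw":-1}
    - {"delta_pos":[-0.38,0.905,-0.1],"rotation":[0,0,-0.08],"jaw":-1}
    - {"delta_pos":[-0.38,0.905,-0.1],"rotation":[0,0,-0.08],"jaw":-1}
    - {"delta_pos":[-0.38,0.905,-0.1],"rotation":[0,0,-0.08],"jaw":-1}
    - {"delta_pos":[-0.38,0.905,-0.1],"rotation":[0,0,-0.08],"jaw":-1}
    - {"delta_pos":[-0.38,0.905,-0.1],"rotation":[0,0,-0.08],"jaw":-1}
    - {"delta_pos":[-0.38,0.905,-0.1],"rotation":[0,0,-0.08],"jaw":-1}
    - {"delta_pos":[-0.38,0.905,-0.1],"rotation":[0,0,-0.08],"jaw":-1}
    - {"delta_pos":[-0.38,0.905,-0.1],"rotation":[0,0,-0.08],"jaw":-1}

```text
t: 14.3
tool_pos: [0.4627, 0.2723, 0.1786]
eef_rot: [-3.141, 0.002, 0.942]
wrist_force: [0.0, -0.6, 0.1]
opening: 0.0877
```

Run:
```python
from h import *
from cell import sensors
d=snap(["wrist"],"10");s=sensors.state();print(s["tool_pos"],s["eef_rot"],np.degrees(s["eef_rot"][2]),s["joint_pos"])
c=d["wrist"]
im=cv2.imread("pics/wrist10.png")
for k in range(6):
    a=np.radians(-6+60*k);p=proj(c,(.4645+.0346*np.cos(a),.273+.0346*np.sin(a),.063),True);cv2.circle(im,(int(p[0]),int(p[1])),2,(0,0,255),-1)
cv2.imwrite("pics/w10o.png",im)
```

```text
[0.46307576 0.27208379 0.17893468] [-3.14108868e+00  1.58976363e-03  9.40751827e-01] 53.90110925986249 [ 4.02844000e-01  3.35142697e-01  1.71737983e+00 -4.30347158e-04
  1.09069363e+00  1.03308798e+00]
```

View pics/w10o.png

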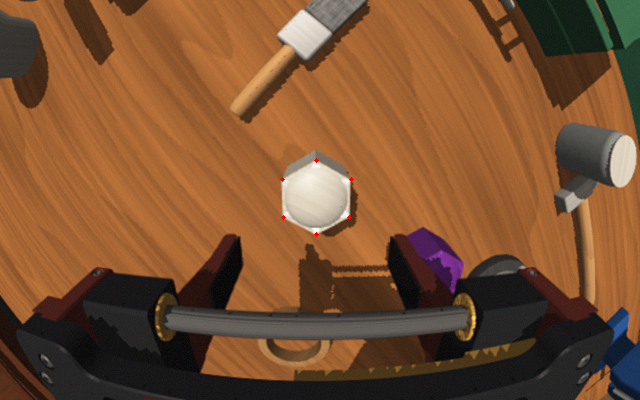

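Emit:
step_arm:
  increments:
    - {"delta_pos":[0.004,0.003,-0.15],"rotation":[0,0,0],"jaw":-1}
    - {"delta_pos":[0.004,0.003,-0.3],"rotation":[0,0,0],"jaw":-1}
    - {"delta_pos":[0.004,0.003,-0.4],"rotation":[0,0,0],"jaw":-1}
    - {"delta_pos":[0.004,0.003,-0.44],"rotation":[0,0,0],"jaw":-1}
    - {"delta_pos":[0.004,0.003,-0.44],"rotation":[0,0,0],"jaw":-1}
    - {"delta_pos":[0.004,0.003,-0.44],"rotation":[0,0,0],"jaw":1}
    - {"delta_pos":[0.004,0.003,-0.44],"rotation":[0,0,0],"jaw":1}
    - {"delta_pos":[0.004,0.003,-0.44],"rotation":[0,0,0],"jaw":1}
    - {"delta_pos":[0.004,0.003,-0.44],"rotation":[0,0,0],"jaw":1}
    - {"delta_pos":[0.004,0.003,-0.44],"rotation":[0,0,0],"jaw":1}
  newtons: 40

```text
t: 15.35
tool_pos: [0.4649, 0.2747, 0.0489]
eef_rot: [3.14, -0.002, 0.942]
wrist_force: [-1.7, -1.0, 7.7]
opening: 0.0598
```

Emit:
step_arm:
  increments:
    - {"delta_pos":[0,0,0.15],"rotation":[0,0,0],"jaw":1}
    - {"delta_pos":[0,0,0.3],"rotation":[0,0,0],"jaw":1}
    - {"delta_pos":[0,0,0.45],"rotation":[0,0,0],"jaw":1}
    - {"delta_pos":[0,0,0.52],"rotation":[0,0,0],"jaw":1}
    - {"delta_pos":[0,0,0.52],"rotation":[0,0,0],"jaw":1}

```text
t: 15.85
tool_pos: [0.4659, 0.2753, 0.207]
eef_rot: [3.138, -0.006, 0.942]
wrist_force: [1.3, -0.6, -4.5]
opening: 0.0598
```

Run:
```python
from h import *
from cell import sensors
s=sensors.state();print(s["tool_pos"],s["eef_rot"],s["wrist_force"],s["opening"],s["joint_pos"])
c=pickle.load(open("c0.pkl","rb"))["top"]
hsv=cv2.cvtColor(c["pixels"],cv2.COLOR_RGB2HSV)
m=np.zeros((400,640),np.uint8);m[205:282,418:502]=(hsv[205:282,418:502,1]<90)
m=cv2.morphologyEx(m,cv2.MORPH_OPEN,np.ones((3,3)))
cs=max(cv2.findContours(m,0,2)[0],key=cv2.contourArea);r=cv2.minAreaRect(cs);print(r)
print(plane(c,*r[0],.045));
for p in cv2.boxPoints(r):print(p,plane(c,*p,.045).round(4))
```

```text
[0.46593642 0.27527209 0.20702875] [ 3.13831059 -0.00581823  0.94229093] [ 1.27637173 -0.56864304 -4.52516102] 0.059757001726666883 [4.05857037e-01 3.04569720e-01 1.68296567e+00 1.67226666e-04
 1.14737892e+00 1.03430378e+00]
((458.8190612792969, 242.8689727783203), (60.51036071777344, 62.4852409362793), 80.90972137451172)
[ 0.47510894 -0.30161772  0.045     ]
[423.1888  217.92981] [ 0.5512 -0.2018  0.045 ]
[484.88925 208.05774] [ 0.5752 -0.3859  0.045 ]
[494.4493  267.80814] [ 0.4002 -0.3998  0.045 ]
[432.74887 277.6802 ] [ 0.3771 -0.219   0.045 ]
```

Emit:
step_arm:
  increments:
    - {"delta_pos":[0.015,-0.96,0],"rotation":[0,0,0],"jaw":1}
    - {"delta_pos":[0.015,-0.96,0],"rotation":[0,0,0],"jaw":1}
    - {"delta_pos":[0.015,-0.96,0],"rotation":[0,0,0],"jaw":1}
    - {"delta_pos":[0.015,-0.96,0],"rotation":[0,0,0],"jaw":1}
    - {"delta_pos":[0.015,-0.96,0],"rotation":[0,0,0],"jaw":1}
    - {"delta_pos":[0.015,-0.96,0],"rotation":[0,0,0],"jaw":1}
    - {"delta_pos":[0.015,-0.96,0],"rotation":[0,0,0],"jaw":1}

```text
t: 16.55
tool_pos: [0.4675, -0.0177, 0.2018]
eef_rot: [-3.14, 0.003, 0.937]
wrist_force: [0.1, 0.9, -3.9]
opening: 0.0598
```

Emit:
step_arm:
  increments:
    - {"delta_pos":[0.015,-0.96,0],"rotation":[0,0,0],"jaw":1}
    - {"delta_pos":[0.015,-0.96,0],"rotation":[0,0,0],"jaw":1}
    - {"delta_pos":[0.015,-0.96,0],"rotation":[0,0,0],"jaw":1}
    - {"delta_pos":[0.015,-0.96,0],"rotation":[0,0,0],"jaw":1}
    - {"delta_pos":[0.015,-0.96,0],"rotation":[0,0,0],"jaw":1}
    - {"delta_pos":[0.015,-0.96,0],"rotation":[0,0,0],"jaw":1}
    - {"delta_pos":[0.015,-0.96,0],"rotation":[0,0,0],"jaw":1}
    - {"delta_pos":[0.015,-0.96,0],"rotation":[0,0,0],"jaw":1}

```text
t: 17.35
tool_pos: [0.4722, -0.3009, 0.2016]
eef_rot: [-3.137, -0.001, 0.94]
wrist_force: [0.4, 1.2, -4.7]
opening: 0.0596
```

Run:
```python
from h import *
from cell import sensors
d=snap(["wrist","top"],"11");s=sensors.state();print(s["tool_pos"],s["eef_rot"],s["opening"])
```

```text
[ 0.47228124 -0.29953611  0.20221006] [-3.13770778e+00 -8.18295402e-04  9.42726898e-01] 0.05976165212562795
```

View pics/wrist11.png

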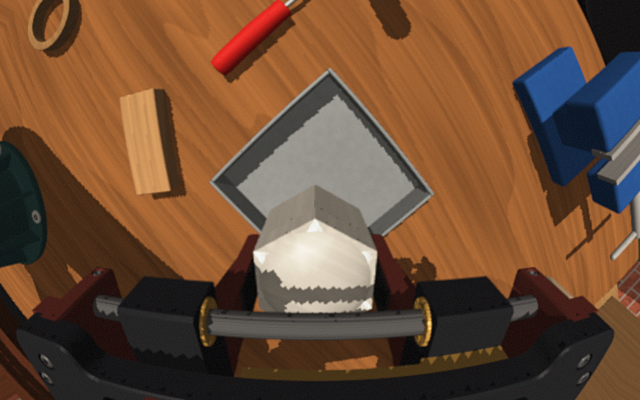

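Run:
```python
from h import *
c=pickle.load(open("c11.pkl","rb"))["wrist"]
P=[plane(c,u,v,.045,True) for u,v in((330,70),(212,183),(433,191))]
print(np.round(P,4),(P[1]+P[2])/2,np.linalg.norm(P[0]-P[1]),np.linalg.norm(P[0]-P[2]))
```

```text
[[ 0.5523 -0.2138  0.045 ]
 [ 0.3882 -0.232   0.045 ]
 [ 0.5715 -0.3758  0.045 ]] [ 0.47988088 -0.30388671  0.045     ] 0.16502230108284013 0.1631555349443146
```

Emit:
step_arm:
  increments:
    - {"delta_pos":[0.023,-0.013,-0.1],"rotation":[0,0,0],"jaw":1}
    - {"delta_pos":[0.023,-0.013,-0.22],"rotation":[0,0,0],"jaw":1}
    - {"delta_pos":[0.023,-0.013,-0.34],"rotation":[0,0,0],"jaw":1}
    - {"delta_pos":[0.023,-0.013,-0.43],"rotation":[0,0,0],"jaw":1}
    - {"delta_pos":[0.023,-0.013,-0.47],"rotation":[0,0,0],"jaw":1}
    - {"delta_pos":[0.023,-0.013,-0.49],"rotation":[0,0,0],"jaw":1}
    - {"delta_pos":[0.023,-0.013,-0.49],"rotation":[0,0,0],"jaw":1}

```text
t: 18.15
tool_pos: [0.4803, -0.305, 0.0568]
eef_rot: [-3.141, -0.0, 0.943]
wrist_force: [-0.9, 0.2, -3.8]
opening: 0.0595
```

Still hanging free, about 3–4 mm above the floor; lower until it touches.

Emit:
step_arm:
  increments:
    - {"delta_pos":[0,0,-0.006],"rotation":[0,0,0],"jaw":1}
    - {"delta_pos":[0,0,-0.012],"rotation":[0,0,0],"jaw":1}
    - {"delta_pos":[0,0,-0.012],"rotation":[0,0,0],"jaw":1}

```text
t: 18.45
tool_pos: [0.4804, -0.306, 0.0539]
eef_rot: [3.14, 0.0, 0.942]
wrist_force: [0.1, 0.3, -3.8]
opening: 0.0597
```

Emit:
step_arm:
  increments:
    - {"delta_pos":[0,0,-0.005],"rotation":[0,0,0],"jaw":1}
    - {"delta_pos":[0,0,-0.005],"rotation":[0,0,0],"jaw":1}

```text
t: 18.65
tool_pos: [0.4804, -0.3061, 0.0529]
eef_rot: [3.14, 0.0, 0.942]
wrist_force: [-1.9, 1.1, 6.0]
opening: 0.0598
```

Touching the floor. Release and back off.

Emit:
step_arm:
  increments:
    - {"delta_pos":[0,0,0.003],"rotation":[0,0,0],"jaw":-1}
    - {"delta_pos":[0,0,0.003],"rotation":[0,0,0],"jaw":-1}
    - {"delta_pos":[0,0,0.003],"rotation":[0,0,0],"jaw":-1}
    - {"delta_pos":[0,0,0.003],"rotation":[0,0,0],"jaw":-1}
    - {"delta_pos":[0,0,0.1],"rotation":[0,0,0],"jaw":-1}
    - {"delta_pos":[0,0,0.25],"rotation":[0,0,0],"jaw":-1}
    - {"delta_pos":[0,0,0.4],"rotation":[0,0,0],"jaw":-1}
    - {"delta_pos":[0,0,0.55],"rotation":[0,0,0],"jaw":-1}
    - {"delta_pos":[0,0,0.6],"rotation":[0,0,0],"jaw":-1}
    - {"delta_pos":[-0.1,-0.35,0.6],"rotation":[0,0,0],"jaw":-1}
    - {"delta_pos":[-0.1,-0.35,0.6],"rotation":[0,0,0],"jaw":-1}
    - {"delta_pos":[-0.1,-0.35,0.6],"rotation":[0,0,0],"jaw":-1}

```text
t: 19.85
tool_pos: [0.449, -0.4154, 0.2321]
eef_rot: [3.139, 0.003, 0.939]
wrist_force: [-0.6, -0.0, -0.7]
opening: 0.0879
```

Run:
```python
from h import *
from cell import sensors
d=snap(["scene","top"],"12");s=sensors.state();print(s["tool_pos"],s["opening"],s["wrist_force"],s["t"])
```

```text
[ 0.44934459 -0.41205959  0.23132407] 0.08790382667893262 [ 0.78135604  0.35439138 -0.53158347] 19.95
```

View pics/scene12.png

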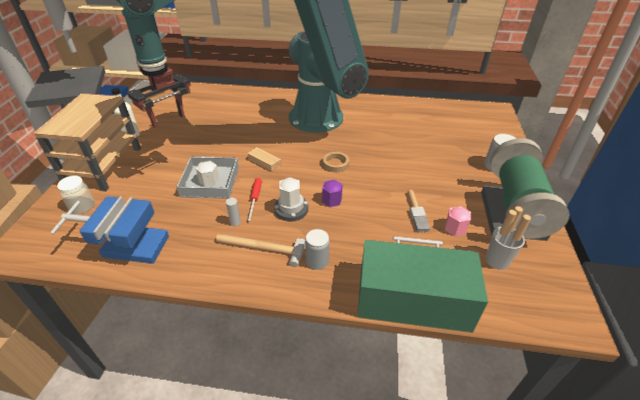

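View pics/top12.png

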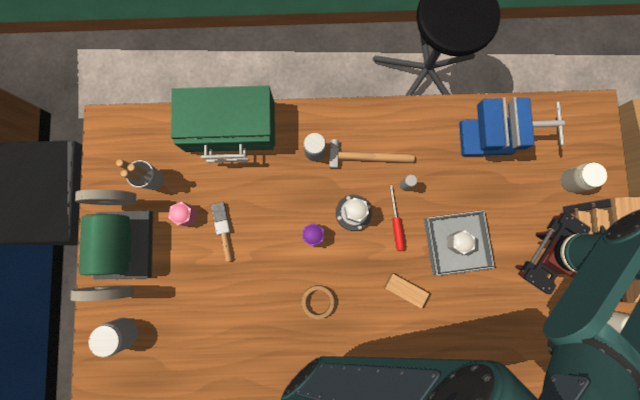

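```bash
python3 -c "
from cell import ticket
print(ticket.close_job())"
```

```text
the job is handed in; nothing more can be done
None
```

The good nut is screwed fully home on the gauge and the other one is in the scrap tray. I let go of both and handed the job in at about 20 s.

**Good nut:** this was the one farther from the robot, near (0.628, 0.273). I turned it about 2.7 rad clockwise on the gauge. It passed the 7–8 mm stop height without resistance. It then stopped with its rim at about z = 45 mm, the seat height, under a push of about 15 N. With the rim drawn at seat height over the scene picture, the outline matched the nut both before and after I let go. With the rim drawn 7.5 mm higher, it did not.

**Bad nut:** this was the one nearer the robot, near (0.465, 0.273). I did not screw it on. I judged it bad by elimination, because the first nut went fully home. It stands upright near the middle of the tray.

**Last checks:** the final pictures show the gripper clear and touching nothing, and the other things where they were at the start.

**One reading that disagreed:** the first nut's first touch on the thread came about 4 mm higher than its later turning implied. I took that as a sideways catch on a thread beginning. The later heights, rotation and pictures all agreed with each other.

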